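# Rebuild a sprocket cluster on the spindle stand

### The job

Stack the loose sprocket cluster on the spindle of the stand: the gold sprocket goes on first, then the red spacer, the silver sprocket, the green spacer, and the black sprocket on top, each lying flat on the one below. Leave the grease tub, the steel dish and the lockring socket where they stand.

Things in the scene. Friction and masses are not known exactly. Their poses are not given: they have to be found in the camera images.
- gold_sprocket: Loose, lies flat on the blue mat (2 mm thick, its top at z = 0.002). Toothed steel ring, gold coloured, the largest of the three, 16 teeth, 66 mm across the tooth tips, round bore 36 mm, 7 mm thick. Can be taken from above across its outside (the fingers meet it at the 66 mm tip circle, over its full thickness). About 60 g. Origin: centre of the underside; z is its axis, up.
- silver_sprocket: Loose, lies flat on the blue mat (2 mm thick, its top at z = 0.002). Toothed steel ring, bright silver, the middle size, 14 teeth, 58 mm across the tooth tips, round bore 36 mm, 7 mm thick. Can be taken from above across its outside (the fingers meet it at the 58 mm tip circle, over its full thickness). About 60 g. Origin: centre of the underside; z is its axis, up.
- black_sprocket: Loose, lies flat on the blue mat (2 mm thick, its top at z = 0.002). Toothed steel ring, black, the smallest, 12 teeth, 50 mm across the tooth tips, round bore 36 mm, 7 mm thick. Can be taken from above across its outside (the fingers meet it at the 50 mm tip circle, over its full thickness). About 60 g. Origin: centre of the underside; z is its axis, up.
- red_spacer: Loose, lies flat on the blue mat (2 mm thick, its top at z = 0.002). Plain red plastic ring, 44 mm outside, 36 mm bore, 8 mm thick; take it across its outside. About 25 g. Origin: centre of the underside; z is its axis, up.
- green_spacer: Loose, lies flat on the blue mat (2 mm thick, its top at z = 0.002). Plain green plastic ring, 44 mm outside, 36 mm bore, 8 mm thick; take it across its outside. About 25 g. Origin: centre of the underside; z is its axis, up.
- spindle_stand: Spindle stand, fixed on the blue mat (top at z = 0.002), not to be moved: grey round base, 76 mm diameter, its flat top 12 mm above the stand's underside; from its centre rises an upright steel spindle, 26 mm diameter up to 52 mm above the underside, then tapering to a blunt 14 mm tip at 64 mm. The spindle passes through the 36 mm bores with 5 mm to spare all round; the taper helps to centre. Origin: centre of the underside; z up along the spindle.
- tub: Bystander, loose: round grease tub with white lid and red and white side, 64 mm diameter, 46 mm tall. Origin: centre of the underside, z up.
- dish: Bystander, loose: round steel dish with a few small parts in it, 104 mm diameter at the rim, 24 mm tall. Origin: centre of the underside, z up.
- socket: Bystander, loose: small light grey metal splined socket (lockring tool), standing, 28 mm diameter, 34 mm tall. Origin: centre of the underside, z up.
There are look-alikes about, which are no part of the job. Several things look just like the green_spacer: the one meant starts farthest to the robot's left.

How it is judged:
By the outcome, as a careful person would: the job done as asked, in the order asked, and still so for the second after the job is handed in, with the robot touching nothing.
It also fails if it takes over 102 s, if anything falls off the work surface, if the arm or the gripper's body presses on something with over 40 N, if the wrist force passes 120 N, or if a joint passes its speed limit or range.

### The arm

A 6-joint arm with a two-finger parallel gripper is mounted at the origin on a cart in front of the work surface, level with it; the furniture and walls round the work are solid. World frame = base frame: x ahead of the robot, y to its left, z up, the work surface at z = 0. Lengths are in m, angles in rad, forces in N, time in s.
With the tool pointing down it reaches from about 0.375 to 0.9 m from the base axis. Payload 3.1 kg.
Tool frame: the origin (TCP) lies midway between the tips of the shut fingers; the grasp point (between the pads) lies 19 mm behind it; z points along the fingers, y is the line along which they close (so a half turn about z gives the same grasp; the last joint's range is limited). The gripper opens to 85 mm and grips with 20 to 120 N. Pads are 22 mm wide; open, the fingers measure 114 mm over their backs; the gripper's body (76 mm by 85 mm) begins 54 mm behind the grasp point. The pads swing forward as they close: fully open they stand 13 mm farther back than shut.
Start: joints at [0.952, 0.527, 1.433, -0, 1.181, -0.178], TCP at [0.267, 0.565, 0.231] pointing down, gripper open.
Joint ranges: [-3.08, 3.08], [-0.75, 2.2], [0.22, 2.44], [-1.43, 4.57], [0, 2.65], [-2.85, 2.85]. Speed limits (rad/s): [2.79, 2.79, 3.14, 3.14, 3.14, 3.14].

### API

Orientations are given as a unit quaternion [x, y, z, w].
In Python, from station import manip gives the robot as it stands.
- The arm moves only by the tool step_arm, never from a script. Its argument "targets" is text: rows parted by semicolons, each of 4 numbers parted by spaces: the shift along the tool's x, y, z in mm, then the turn about the tool's z in degrees. A call has 1 to 12 rows; each row is the pose to reach, as a shift and turn from the pose commanded when the call began, along the tool's axes at that moment; what a row does not reach only later rows make up. A row lasts 1/10 s, in which the tool goes at most 50 mm and 8.59 degrees, less where a joint would pass 70% of its speed; a pose out of reach is approached as far as the arm can. A call with a gripper value outside its range is refused whole. "gripper" is the closure, from 0 (fully open) to 1 (shut), set as the call begins (left out, the last holds). The fingers move at their own pace and stop on an object; "squeeze" is the grip in N (left out, the last holds). Time passes only in rows, so rows that repeat a pose let the fingers close. It gives the time, the measured TCP pose, the force, the opening and the grip force at its end, in the units of the state.
- manip.sense(): the state, without advancing time (a new reading comes with each control period).
- manip.snapshot(name): name is "side" or "top" or "wrist"; returns the picture (420x560x3 uint8, red, green, blue); there is no depth.
- manip.get_calibration(name): a dict with "fov_y" (degrees; the focal length in pixels is half the picture's height over the tangent of half this angle, whatever the lens; pixels are square), "cx", "cy" (the principal point, pixels), "extrinsics" (4x4, takes a point from camera to world coordinates); the wrist camera has in their place "tool_from_camera" (4x4, takes a point from camera to tool coordinates, whose origin is the TCP and whose axes are the flange's). Camera axes: x right, y down, z forward; pixel columns grow to the right and rows downward; lengths in m; the calibration is good to about 2 mm. A picture is of the moment at which its call begins: read the wrist's pose just before it. get_calibration takes no time and is no camera call.
- manip.sign_off(): hands the job in; it is judged then, once.
Trained networks look in the newest picture that a camera, given by its name, has taken for a name from the list of things; names that differ only in an ending like _2 or _b are one class to them, and where a whole thing is asked for, a point or a joint stands for the part that bears it (a point fixed in the world has none). Each returns a list of dicts, best first, with "p" (0 to 1); they miss things now and then, are a little off and sometimes report something else, mostly with a low value. They report only what shows in the picture. A call takes as long as a camera call. They do not tell look-alikes from the thing itself.
- manip.recognise(camera, query): "position" ([column, row] in pixels, amid what is visible of it).
- manip.masks_of(camera, query): "pixels" (420x560 bool, what is visible of it) and "position" ([column, row] in pixels, amid what is visible of it).
- manip.mark_of(camera, query): "position" ([column, row] in pixels: a listed point, or the origin of a listed thing).
The state is a dict: "t": time; "q": joint angles; "qd": joint speeds; "tau": joint torques, N m; "tcp_pos": TCP position; "tool_rot": TCP orientation; "force": force on the tool from outside, world axes, zero at the start; "ft_torque": the same for the moment, N m; "finger_gap": opening from 0.0 (shut) to 1.0 (fully open); "gripper_force": force on a finger pad.
Only numpy, scipy, OpenCV 4.12 (cv2) and the standard library are available. Lean on these libraries where they do the work, as an engineer would, in place of code of your own. Each camera call takes 0.05 s, during which the arm holds its last target. There are 200 camera calls.

## Working session

There is one attempt and no reset: what is moved stays moved. The work goes in short steps, Python scripts to look and compute and a tool call to move; the robot and the scene stay as the last step left them, time stands still between calls to the robot, and variables do not carry over. Pictures are saved under pics/ and viewed, at most 14 in all, crops included, and the job is handed in when it is done.

Besides the shell and the picture viewer there is one more tool, called after "Call:" as name(argument=value, ...) on one line, values as JSON. step_arm: Moves the arm, as the interface text tells. Its arguments: {"type":"object","properties":{"targets":{"type":"string"},"gripper":{"type":"number"},"squeeze":{"type":"number"}},"required":["targets"]}

```bash
mkdir -p pics; ls
cat > h.py <<'E'
import numpy as np, cv2
from scipy.spatial.transform import Rotation as R
from station import manip
def K(c):
    f=210/np.tan(np.radians(c['fov_y'])/2); return f,c['cx'],c['cy']
def campose(name,s=None):
    c=manip.get_calibration(name)
    if name!='wrist': return c,np.array(c['extrinsics'])
    s=s or manip.sense(); T=np.eye(4); T[:3,:3]=R.from_quat(s['tool_rot']).as_matrix(); T[:3,3]=s['tcp_pos']
    return c,T@np.array(c['tool_from_camera'])
def toworld(name,px,z,s=None):
    c,T=campose(name,s); f,cx,cy=K(c)
    d=T[:3,:3]@np.array([(px[0]-cx)/f,(px[1]-cy)/f,1]); o=T[:3,3]
    return o+d*(z-o[2])/d[2]
def topx(name,p,s=None):
    c,T=campose(name,s); f,cx,cy=K(c)
    q=np.linalg.inv(T)@np.append(p,1); return np.array([f*q[0]/q[2]+cx,f*q[1]/q[2]+cy])
def snap(name,fn):
    im=manip.snapshot(name); cv2.imwrite('pics/'+fn,cv2.cvtColor(im,cv2.COLOR_RGB2BGR)); return im
def totool(p,s=None):
    s=s or manip.sense(); return R.from_quat(s['tool_rot']).inv().apply(np.array(p)-s['tcp_pos'])*1000
E
python3 - <<'E'
from h import *
s=manip.sense(); print(s)
for n in ('side','top','wrist'):
    c,T=campose(n); print(n,c['fov_y'],c['cx'],c['cy'],T[:3,3].round(3),T[:3,2].round(2))
snap('top','top0.png'); snap('side','side0.png')
for q,z in dict(gold_sprocket=.009,silver_sprocket=.009,black_sprocket=.009,red_spacer=.01,green_spacer=.01,spindle_stand=.014,tub=.046,dish=.024,socket=.034).items():
    for r in manip.masks_of('top',q)[:5]:
        print(q,round(r['p'],2),np.round(r['position'],1),r['pixels'].sum(),toworld('top',r['position'],z).round(4))
E
```

```text
pics
{'t': 0.0, 'q': array([ 9.51465214e-01,  5.28446764e-01,  1.43396204e+00,  4.09256962e-05,
        1.18139866e+00, -1.78527071e-01]), 'qd': array([-0.0010566 , -0.00108941, -0.00038203, -0.00061185,  0.00045073,
       -0.00049266]), 'tau': array([ 9.59402678e-05, -4.42354345e+01, -1.78024417e+01, -2.19743856e-04,
        8.71013763e-03,  1.82812801e-05]), 'tcp_pos': array([0.2662054 , 0.56464904, 0.23032655]), 'tool_rot': array([ 2.18629404e-01,  9.75807336e-01, -1.01309932e-03, -4.47588012e-04]), 'force': array([ 0.12331384,  0.4031978 , -0.60287001]), 'ft_torque': array([-0.03512232, -0.00723144,  0.03363162]), 'gripper_force': 0.0, 'finger_gap': 0.9966162976423282}
side 45.335699024295785 275.6555883039342 208.6038680859637 [ 0.08  -0.833  0.765] [ 0.45  0.61 -0.65]
top 46.38541821648384 273.52845888737653 200.99787546879935 [ 0.339 -0.186  1.163] [ 0.18  0.02 -0.98]
wrist 65.42504620232353 282.92758171355706 208.6927186391144 [0.193 0.599 0.373] [ 0.28 -0.13 -0.95]
gold_sprocket 0.67 [348.8 167.3] 331 [ 0.6345 -0.3483  0.009 ]
silver_sprocket 0.65 [350.4 239.9] 224 [ 0.4585 -0.344   0.009 ]
silver_sprocket 0.46 [234.8 245.3] 809 [ 0.4512 -0.0715  0.009 ]
black_sprocket 0.42 [234.4 185.8] 37 [ 0.5949 -0.0709  0.009 ]
red_spacer 0.59 [293.6 183.6] 93 [ 0.5969 -0.2139  0.01  ]
green_spacer 0.61 [388.9 209.2] 88 [ 0.5296 -0.4384  0.01  ]
green_spacer 0.46 [304.3 232.8] 52 [ 0.4774 -0.2361  0.01  ]
spindle_stand 0.83 [233.6 243.6] 798 [ 0.4547 -0.0691  0.014 ]
tub 0.9 [164.4 215.7] 710 [0.5195 0.0881 0.046 ]
dish 0.93 [175.2 136.5] 1414 [0.7178 0.0716 0.024 ]
dish 0.69 [343.6 170.5] 375 [ 0.6231 -0.3335  0.024 ]
socket 0.62 [253.9 120.5] 126 [ 0.7501 -0.1212  0.034 ]
```

View pics/top0.png

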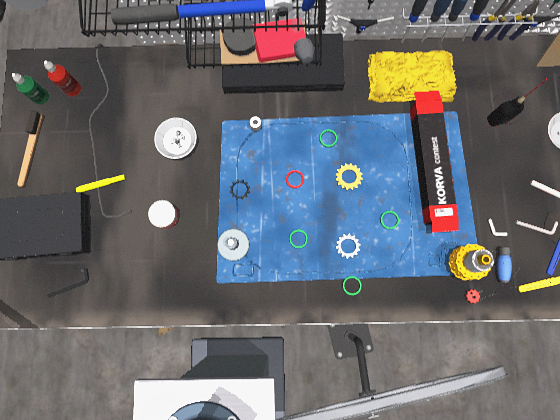

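View pics/side0.png

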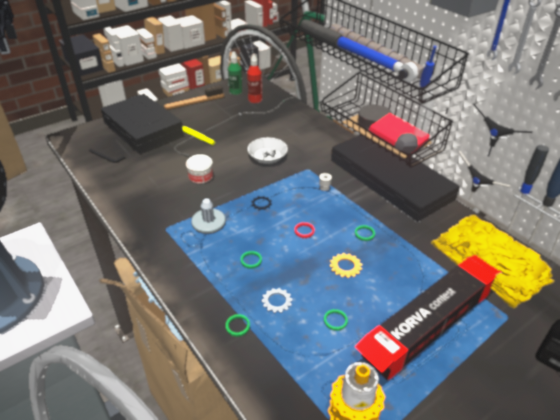

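The green look-alikes in the top picture are at (299,239), (328,138), (390,219) and (352,286). (299,239) has the largest y, so it is farthest to the robot's left and is the one I want. There is one red spacer at (295,179). The loose sprockets are gold (348,177), silver (347,246) and black (239,188). The cassette at (470,262) is a decoy. I'll move to a viewpoint over the mat.

Call:
step_arm(targets="-547 -610 -20 -25.3;-547 -610 -20 -25.3;-547 -610 -20 -25.3;-547 -610 -20 -25.3;-547 -610 -20 -25.3;-547 -610 -20 -25.3;-547 -610 -20 -25.3;-547 -610 -20 -25.3;-547 -610 -20 -25.3;-547 -610 -20 -25.3;-547 -610 -20 -25.3;-547 -610 -20 -25.3", gripper=0)

```text
t: 1.75
tcp_pos: [0.4378, -0.0084, 0.2464]
tool_rot: [-0.0, 1.0, -0.0, 0.001]
force: [1.4, 1.1, -0.0]
finger_gap: 0.998
gripper_force: 0.0
```

Call:
step_arm(targets="-50 -202 0 0;-50 -202 0 0;-50 -202 0 0;-50 -202 0 0;-50 -202 0 0;-50 -202 0 0;-50 -202 0 0")

```text
t: 2.45
tcp_pos: [0.4867, -0.207, 0.2456]
tool_rot: [-0.0, 1.0, 0.001, -0.001]
force: [-0.3, 0.1, -0.2]
finger_gap: 1.0
gripper_force: 0.0
```

Run:
```python
from h import *
s=manip.sense(); print(s['tcp_pos'],s['tool_rot'],np.abs(s['qd']).max())
print({k:v for k,v in manip.get_calibration('wrist').items() if k!='tool_from_camera'})
im=snap('wrist','w0.png')
for q,z in dict(gold_sprocket=.009,silver_sprocket=.009,black_sprocket=.009,red_spacer=.01,green_spacer=.01,spindle_stand=.014).items():
    for r in manip.masks_of('wrist',q)[:5]:
        m=r['pixels'].astype(np.uint8); cs,_=cv2.findContours(m,0,1); c=max(cs,key=cv2.contourArea)
        (ec,ax,_)=cv2.fitEllipse(c) if len(c)>5 else (r['position'],0,0)
        print(q,round(r['p'],2),np.round(r['position'],1),m.sum(),np.round(ec,1),np.round(ax,1),toworld('wrist',ec,z,s).round(4))
```

```text
[ 0.48671234 -0.20696587  0.24555828] [-4.25181881e-04  9.99999321e-01  8.17909853e-04 -7.13265672e-04] 0.021377309351296107
{'fov_y': 65.42504620232353, 'cx': 282.92758171355706, 'cy': 208.6927186391144}
gold_sprocket 0.71 [175.  255.6] 751 [174.  267.2] [37.2 43.3] [ 0.6096 -0.3482  0.009 ]
gold_sprocket 0.37 [273.8 276. ] 452 [273.7 265.7] [31.4 34. ] [ 0.6075 -0.2188  0.009 ]
silver_sprocket 0.59 [172.8 125.3] 1145 [167.  137.1] [45.3 50.3] [ 0.444 -0.339  0.009]
black_sprocket 0.93 [376.9 235.9] 411 [377.6 249.3] [30.5 35.9] [ 0.5843 -0.0862  0.009 ]
black_sprocket 0.42 [276.6 278.9] 445 [273.8 265.8] [32.  33.8] [ 0.6077 -0.2187  0.009 ]
red_spacer 0.9 [270.7 275.5] 479 [273.3 265.6] [31.6 34. ] [ 0.6069 -0.2193  0.01  ]
green_spacer 0.73 [ 76.9 191.6] 586 [ 87.9 187.8] [35.  39.2] [ 0.5032 -0.4394  0.01  ]
green_spacer 0.71 [141.1  56.9] 675 [153.1  49.3] [40.  47.1] [ 0.3533 -0.3433  0.01  ]
green_spacer 0.67 [267.  168.8] 293 [270.3 145.8] [37.1 53.3] [ 0.4536 -0.2214  0.01  ]
spindle_stand 0.84 [403.4 143.4] 3520 [402.9 144.6] [62.9 69.4] [ 0.4518 -0.0709  0.014 ]
```

View pics/w0.png

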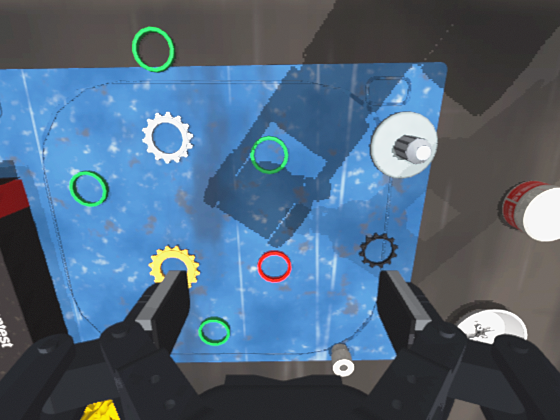

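The chosen green ring is at (270,155) in the wrist view. The others are at (88,188), (214,332) and (153,49). Gold is at (174,267), so I go to a close look at it.

Call:
step_arm(targets="-53 -141 146 0;-53 -141 146 0;-53 -141 146 0;-53 -141 146 0;-53 -141 146 0;-53 -141 146 0;-53 -141 146 0;-53 -141 146 0")

```text
t: 3.6
tcp_pos: [0.541, -0.3482, 0.1018]
tool_rot: [-0.001, 1.0, -0.001, 0.001]
force: [1.7, -0.3, 0.1]
finger_gap: 0.999
gripper_force: 0.0
```

```bash
cat >> h.py <<'E'
HSV=dict(gold_sprocket=((18,90,90),(36,255,255)),red_spacer=((0,120,90),(8,255,255)),green_spacer=((45,120,60),(85,255,255)),
 silver_sprocket=((0,0,150),(180,45,255)),black_sprocket=((0,0,0),(180,255,60)))
def look(q,guess,zt,fn=None,rad=45):
    """refine centre: colour blob near the guess, hull ellipse"""
    s=manip.sense(); im=snap('wrist',fn or 'tmp.png')
    g=topx('wrist',[*guess,zt],s)
    out=[]
    for r in manip.masks_of('wrist',q)[:3]:
        c=max(cv2.findContours(r['pixels'].astype(np.uint8),0,1)[0],key=cv2.contourArea); e=cv2.fitEllipse(c)
        out.append(('net',round(r['p'],2),np.round(e[0],1),np.round(e[1],1),toworld('wrist',e[0],zt,s).round(4)))
    m=cv2.inRange(cv2.cvtColor(im,cv2.COLOR_RGB2HSV),*HSV[q])
    disc=np.zeros_like(m); cv2.circle(disc,tuple(int(v) for v in g),rad,255,-1)
    n,l,st,_=cv2.connectedComponentsWithStats(m&disc)
    if n>1:
        k=1+np.argmax(st[1:,4]); p=np.argwhere(l==k)[:,::-1].astype(np.int32)
        h=cv2.convexHull(p); e=cv2.fitEllipse(h); out.append(('hsv',len(p),np.round(e[0],1),np.round(e[1],1),toworld('wrist',e[0],zt,s).round(4)))
    print('tcp',s['tcp_pos'].round(4),'guess px',g.round(1))
    for o in out: print(*o)
    return s
E
python3 - <<'E'
from h import *
look('gold_sprocket',(.61,-.348),.009,'w1.png',90)
E
```

```text
tcp [ 0.541  -0.3482  0.1018] guess px [283.5 291.8]
net 0.64 [281.1 291.7] [64.5 73.1] [ 0.6099 -0.35    0.009 ]
hsv 2532 [282.  292.1] [69.3 77.6] [ 0.6103 -0.3492  0.009 ]
```

View pics/w1.png

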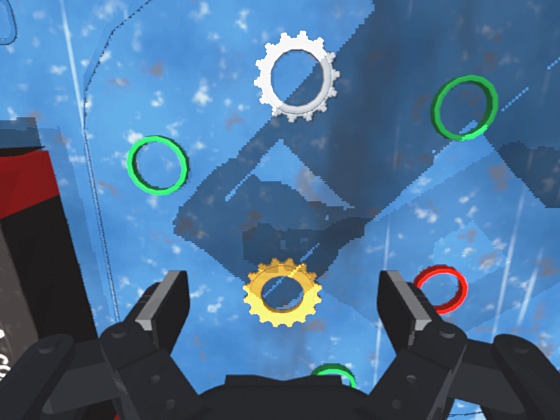

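Call:
step_arm(targets="-70 -1 20 0;-70 -1 60 0;-70 -1 95 0;-70 -1 95 0;-70 -1 95 0")

```text
t: 4.2
tcp_pos: [0.6103, -0.3494, 0.0054]
tool_rot: [-0.001, 1.0, 0.0, -0.0]
force: [-0.3, -0.3, -0.2]
finger_gap: 1.002
gripper_force: 0.0
```

Run:
```python
from h import *
s=manip.sense(); print(s['tcp_pos'],s['force'])
look('gold_sprocket',(.61,-.349),.009,'w2.png',90)
```

```text
[ 0.61033036 -0.34939135  0.00539762] [-0.25703633 -0.28159955 -0.2352197 ]
tcp [ 0.6103 -0.3494  0.0054] guess px [284.3 277.5]
net 0.9 [283.5 276.6] [111.7 125.7] [ 0.6095 -0.3494  0.009 ]
hsv 7525 [283.9 276.7] [119.6 133.2] [ 0.6096 -0.3492  0.009 ]
```

View pics/w2.png

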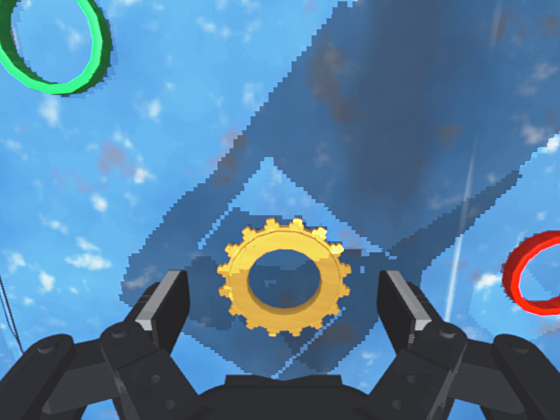

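The gold ring sits centred between the pads at (284,277). Going down to grip.

Call:
step_arm(targets="0 0 8 0;0 0 8 0;0 0 8 0")

```text
t: 4.6
tcp_pos: [0.6106, -0.3504, -0.0023]
tool_rot: [-0.0, 1.0, -0.0, 0.0]
force: [-0.5, -0.5, 0.4]
finger_gap: 0.999
gripper_force: 0.0
```

Call:
step_arm(targets="0 0 0 0;0 0 0 0;0 0 0 0;0 0 0 0;0 0 0 0;0 0 0 0", gripper=0.6, squeeze=40)

```text
t: 5.2
tcp_pos: [0.6109, -0.3505, -0.0019]
tool_rot: [-0.0, 1.0, -0.0, 0.0]
force: [-1.4, -0.5, 4.7]
finger_gap: 0.741
gripper_force: 42.6
```

Call:
step_arm(targets="0 0 -30 0;0 0 -80 0;161 180 -200 0;161 180 -200 0;161 180 -200 0;161 180 -200 0;161 180 -200 0;161 180 -200 0;161 180 -200 0;161 180 -200 0;161 180 -200 0")

```text
t: 6.3
tcp_pos: [0.4507, -0.1715, 0.1965]
tool_rot: [-0.0, 1.0, -0.0, 0.0]
force: [-0.2, 0.2, -1.2]
finger_gap: 0.737
gripper_force: 44.3
```

Run:
```python
from h import *
s=manip.sense(); print(s['tcp_pos'],s['finger_gap'],s['gripper_force'])
im=snap('wrist','w3.png')
for r in manip.masks_of('wrist','spindle_stand')[:2]:
    c=max(cv2.findContours(r['pixels'].astype(np.uint8),0,1)[0],key=cv2.contourArea); e=cv2.fitEllipse(c)
    print(r['p'],e,toworld('wrist',e[0],.014,s).round(4),toworld('wrist',e[0],.008,s).round(4))
print(manip.mark_of('wrist','spindle_stand')[:2])
```

```text
[ 0.45065707 -0.17150548  0.19652528] 0.7373883583917803 44.251282811164856
0.89 ((381.86297607421875, 184.53575134277344), (69.25328063964844, 74.68994903564453), 59.43703079223633) [ 0.4506 -0.0707  0.014 ] [ 0.4521 -0.0689  0.008 ]
0.63 ((255.2860107421875, 302.1333923339844), (5.081573486328125, 16.892986297607422), 135.74391174316406) [ 0.5904 -0.204   0.014 ] [ 0.5944 -0.2046  0.008 ]
[{'position': [377.3, 182.5], 'p': 0.6}]
```

View pics/w3.png

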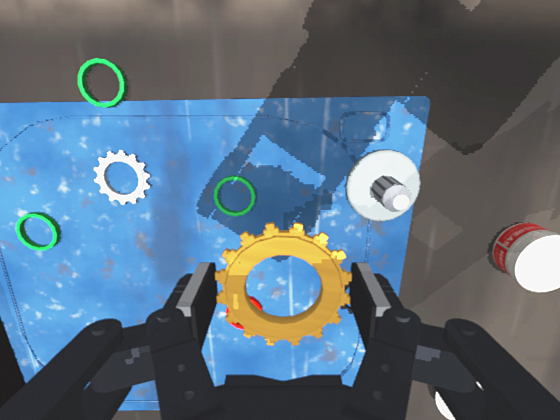

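The base is at (382,185) and the spindle tip at (402,202). Gold is gripped squarely. Next I hover over the spindle and look through the bore.

Call:
step_arm(targets="-1 50 50 0;-1 101 100 0;-1 101 108 0;-1 101 108 0;-1 101 108 0;-1 101 108 0")

```text
t: 7.05
tcp_pos: [0.4521, -0.0707, 0.0894]
tool_rot: [-0.0, 1.0, -0.001, 0.001]
force: [0.2, -0.4, 0.5]
finger_gap: 0.729
gripper_force: 44.8
```

Run:
```python
from h import *
s=manip.sense(); print(s['tcp_pos'],s['finger_gap'],s['gripper_force'])
im=snap('wrist','w4.png')
print(topx('wrist',[.452,-.07,.066],s), 7/abs(1)*0)
b=s['tcp_pos']+[0,0,.011]; print('gold top centre if x off 0',topx('wrist',b,s))
for n in('top','side'): snap(n,n+'4.png'); 
r=manip.masks_of('top','spindle_stand')[:1]
```

```text
[ 0.45213729 -0.07071273  0.08944634] 0.72925337462355 44.80729440227151
[284.77605752 253.02232506] 0.0
gold top centre if x off 0 [283.52006551 286.37573696]
```

View pics/w4.png

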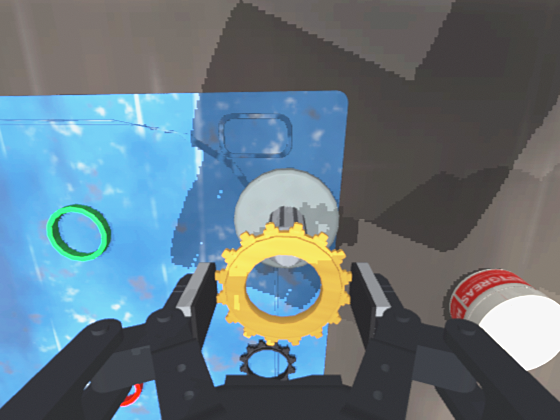

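The spindle is at column 287, almost in line with the bore. Shift +1 mm in y and lower.

Call:
step_arm(targets="0 1 0 0;0 1 20 0;0 1 40 0;0 1 58 0;0 1 70 0;0 1 76 0;0 1 76 0")

```text
t: 7.95
tcp_pos: [0.4503, -0.0683, 0.0125]
tool_rot: [-0.0, 1.0, 0.0, -0.0]
force: [0.0, -0.7, -0.2]
finger_gap: 0.739
gripper_force: 44.8
```

Call:
step_arm(targets="0 0 2 0;0 0 2 0")

```text
t: 8.15
tcp_pos: [0.4508, -0.0684, 0.0113]
tool_rot: [-0.0, 1.0, -0.0, 0.001]
force: [-0.0, -0.5, -1.8]
finger_gap: 0.739
gripper_force: 44.8
```

Call:
step_arm(targets="0 0 0 0;0 0 0 0;0 0 0 0;0 0 0 0;0 0 0 0", gripper=0)

```text
t: 8.65
tcp_pos: [0.4504, -0.0683, 0.011]
tool_rot: [-0.0, 1.0, -0.0, 0.0]
force: [0.6, -0.6, -0.5]
finger_gap: 1.001
gripper_force: 0.0
```

Call:
step_arm(targets="0 0 -40 0;0 0 -80 0;0 0 -90 0;-10 -75 -95 0;-44 -144 -95 0;-44 -144 -95 0;-44 -144 -95 0;-44 -144 -95 0")

```text
t: 9.45
tcp_pos: [0.4943, -0.2132, 0.1053]
tool_rot: [0.001, 1.0, 0.0, -0.0]
force: [-0.4, 0.7, -0.5]
finger_gap: 0.995
gripper_force: 0.0
```

Run:
```python
from h import *
look('red_spacer',(.604,-.2165),.010,'w5.png',70)
```

```text
tcp [ 0.4943 -0.2132  0.1053] guess px [279.7 331.1]
net 0.94 [277.2 333.2] [45.  48.4] [ 0.6062 -0.2187  0.01  ]
hsv 677 [277.6 333.2] [43.7 47.6] [ 0.6062 -0.2184  0.01  ]
```

View pics/w5.png

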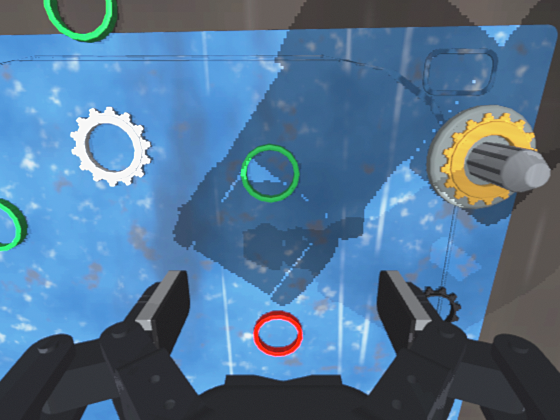

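Gold lies flat on the base at (490,160). The red spacer is at (278,333).

Call:
step_arm(targets="-50 -3 0 0;-100 -5 20 0;-112 -5 60 0;-112 -5 92 0;-112 -5 102 0;-112 -5 102 0;-112 -5 102 0")

```text
t: 10.25
tcp_pos: [0.6064, -0.2167, 0.0049]
tool_rot: [-0.001, 1.0, -0.0, 0.0]
force: [1.1, -0.5, 0.8]
finger_gap: 1.003
gripper_force: 0.0
```

Call:
step_arm(targets="0 0 0 0;0 0 0 0;0 0 0 0;0 0 0 0;0 0 0 0;0 0 0 0;0 0 0 0;0 0 0 0", gripper=0.75, squeeze=25)

```text
t: 11.05
tcp_pos: [0.6071, -0.2177, 0.0055]
tool_rot: [-0.0, 1.0, -0.0, 0.001]
force: [-1.1, -0.0, 5.3]
finger_gap: 0.48
gripper_force: 24.6
```

Call:
step_arm(targets="0 0 -40 0;0 0 -85 0;40 35 -90 0;80 75 -90 0;120 110 -90 0;156 149 -90 0;156 149 -90 0;156 149 -90 0;156 149 -90 0")

```text
t: 11.95
tcp_pos: [0.4522, -0.0692, 0.0945]
tool_rot: [-0.001, 1.0, -0.001, 0.002]
force: [0.0, -0.8, 0.2]
finger_gap: 0.484
gripper_force: 25.4
```

Run:
```python
from h import *
s=manip.sense(); print(s['tcp_pos'],s['finger_gap'],s['gripper_force'])
im=snap('wrist','w6.png')
```

```text
[ 0.452246   -0.06920758  0.09450804] 0.4842073320290947 25.408853981170765
```

View pics/w6.png

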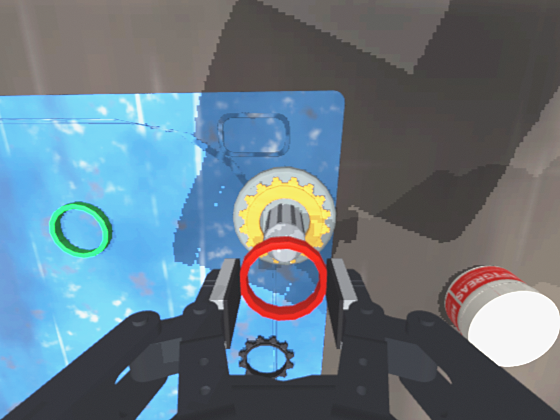

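Call:
step_arm(targets="1 0 15 0;1 0 30 0;1 0 45 0;1 0 58 0;1 0 68 0;1 0 68 0;1 0 69 0")

```text
t: 12.7
tcp_pos: [0.4502, -0.0689, 0.0248]
tool_rot: [-0.0, 1.0, -0.0, 0.0]
force: [-0.6, 0.6, -0.0]
finger_gap: 0.484
gripper_force: 28.8
```

Call:
step_arm(targets="0 0 1 0;0 0 1.5 0;0 0 1.5 0")

```text
t: 13.0
tcp_pos: [0.4498, -0.0685, 0.0238]
tool_rot: [-0.0, 1.0, -0.0, 0.001]
force: [0.4, -0.3, 0.9]
finger_gap: 0.483
gripper_force: 28.9
```

Call:
step_arm(targets="0 0 0 0;0 0 0 0;0 0 0 0;0 0 0 0;0 0 0 0", gripper=0)

```text
t: 13.5
tcp_pos: [0.4494, -0.0683, 0.0234]
tool_rot: [-0.0, 1.0, 0.0, -0.0]
force: [0.3, -0.1, -0.5]
finger_gap: 1.0
gripper_force: 0.0
```

Call:
step_arm(targets="0 0 -40 0;0 0 -75 0;15 -50 -80 0;45 -130 -80 0;70 -200 -80 0;70 -272 -80 0;70 -272 -80 0;70 -272 -80 0;70 -272 -80 0;70 -272 -80 0;70 -272 -80 0")

```text
t: 14.6
tcp_pos: [0.3791, -0.3385, 0.1031]
tool_rot: [-0.001, 1.0, 0.001, -0.001]
force: [-0.2, 1.1, -0.7]
finger_gap: 0.999
gripper_force: 0.0
```

Run:
```python
from h import *
look('silver_sprocket',(.444,-.34),.009,'w7.png',80)
```

```text
tcp [ 0.3791 -0.3385  0.1031] guess px [281.2 287. ]
hsv 1735 [281.3 286. ] [62.4 68.9] [ 0.443  -0.3399  0.009 ]
```

View pics/w7.png

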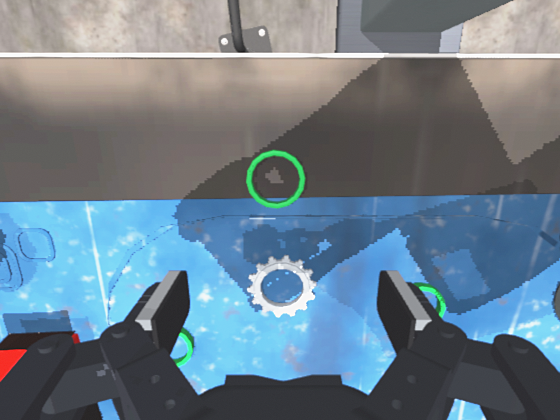

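The silver sprocket is at (281,286), clear of its neighbours.

Call:
step_arm(targets="-45 -1 20 0;-65 -1 60 0;-65 -1 92 0;-65 -1 102 0;-65 -1 102 0;-65 -1 102 0")

```text
t: 15.3
tcp_pos: [0.4447, -0.3411, 0.0022]
tool_rot: [-0.001, 1.0, -0.0, 0.0]
force: [-0.6, 0.1, -0.0]
finger_gap: 1.001
gripper_force: 0.0
```

Call:
step_arm(targets="0 0 0 0;0 0 0 0;0 0 0 0;0 0 0 0;0 0 0 0;0 0 0 0;0 0 0 0", gripper=0.6, squeeze=40)

```text
t: 16.0
tcp_pos: [0.4445, -0.3413, 0.0014]
tool_rot: [-0.0, 1.0, -0.0, -0.0]
force: [0.1, -1.0, 1.9]
finger_gap: 0.403
gripper_force: 0.8
```

Call:
step_arm(targets="0 0 -40 0;0 0 -85 0;-2 50 -98 0;-4 100 -98 0;-6 150 -98 0;-7 200 -98 0;-7 240 -98 0;-7 271 -98 0;-7 271 -98 0;-7 271 -98 0;-7 271 -98 0")

```text
t: 17.1
tcp_pos: [0.4519, -0.0711, 0.0992]
tool_rot: [-0.0, 1.0, -0.0, 0.0]
force: [0.2, -1.3, -0.4]
finger_gap: 0.399
gripper_force: 0.0
```

Run:
```python
from h import *
s=manip.sense(); print(s['tcp_pos'],s['finger_gap'],s['gripper_force'])
im=snap('wrist','w8.png')
```

```text
[ 0.45187279 -0.07114529  0.09921696] 0.39891673577415965 0.0
```

View pics/w8.png

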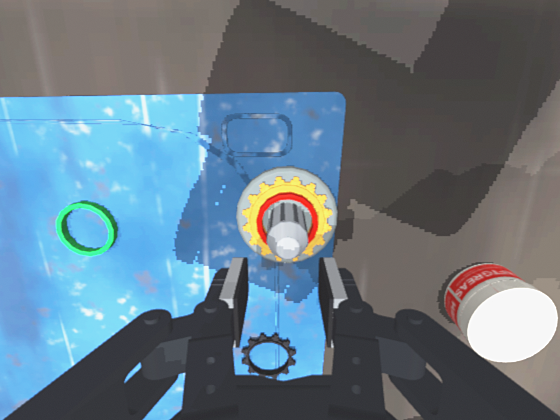

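The grip missed silver because the pads were too high, and closed on nothing. Gold and red are stacked well at (287,215). I'll go back for silver, open, and remeasure.

Call:
step_arm(targets="25 -50 0 0;40 -100 0 0;55 -150 0 0;70 -200 0 0;73 -269 0 0;73 -269 0 0;73 -269 0 0;73 -269 0 0;73 -269 0 0", gripper=0)

```text
t: 18.05
tcp_pos: [0.3777, -0.3383, 0.099]
tool_rot: [-0.0, 1.0, 0.001, -0.001]
force: [0.1, 0.4, -0.4]
finger_gap: 0.998
gripper_force: 0.0
```

Run:
```python
from h import *
look('silver_sprocket',(.444,-.34),.009,'w9.png',80)
```

```text
tcp [ 0.3777 -0.3383  0.099 ] guess px [281.  291.2]
net 0.84 [296.1 288.5] [56.6 64.9] [ 0.4415 -0.3277  0.009 ]
hsv 1799 [296.7 289.2] [62.4 70.4] [ 0.4421 -0.3272  0.009 ]
```

Call:
step_arm(targets="-45 11 20 0;-65 11 60 0;-65 11 92 0;-65 11 104 0;-65 11 104 0;-65 11 104 0;-65 11 104 0")

```text
t: 18.85
tcp_pos: [0.444, -0.329, -0.0031]
tool_rot: [-0.0, 1.0, -0.001, 0.001]
force: [-0.4, -0.4, 1.0]
finger_gap: 0.997
gripper_force: 0.0
```

Call:
step_arm(targets="0 0 0 0;0 0 0 0;0 0 0 0;0 0 0 0;0 0 0 0;0 0 0 0;0 0 0 0", gripper=0.6, squeeze=40)

```text
t: 19.55
tcp_pos: [0.4443, -0.3294, -0.0021]
tool_rot: [-0.0, 1.0, -0.001, 0.001]
force: [-1.6, 0.7, 13.1]
finger_gap: 0.655
gripper_force: 46.9
```

Call:
step_arm(targets="0 0 -40 0;0 0 -85 0;-2 50 -98 0;-4 100 -98 0;-6 150 -98 0;-7 200 -98 0;-7 240 -98 0;-7 260 -98 0;-7 260 -98 0;-7 260 -98 0")

```text
t: 20.55
tcp_pos: [0.451, -0.0685, 0.0938]
tool_rot: [-0.001, 1.0, -0.0, 0.001]
force: [0.7, 0.1, -0.6]
finger_gap: 0.648
gripper_force: 43.8
```

Run:
```python
from h import *
s=manip.sense(); print(s['tcp_pos'],s['finger_gap'],s['gripper_force'])
im=snap('wrist','w10.png')
```

```text
[ 0.45096407 -0.06850855  0.09382914] 0.648017533329231 43.8088640011847
```

View pics/w10.png

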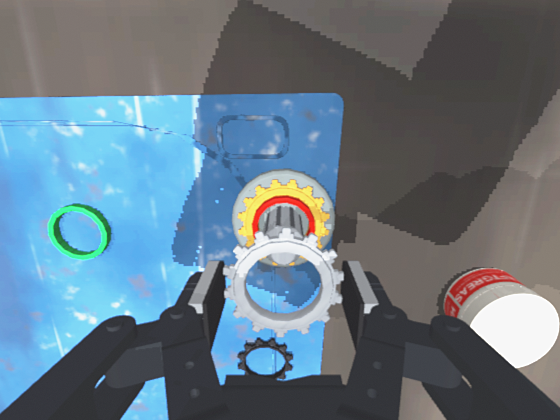

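Silver is held flat and in line with the spindle at (284,282). Lowering it.

Call:
step_arm(targets="0 0 15 0;0 0 30 0;0 0 45 0;0 0 58 0;0 0 67 0;0 0 67 0;0 0 67 0")

```text
t: 21.3
tcp_pos: [0.4506, -0.069, 0.0264]
tool_rot: [0.0, 1.0, -0.0, 0.0]
force: [0.4, 0.2, -1.3]
finger_gap: 0.651
gripper_force: 43.8
```

Call:
step_arm(targets="0 0 1 0;0 0 2 0;0 0 2 0")

```text
t: 21.6
tcp_pos: [0.4507, -0.0685, 0.0249]
tool_rot: [-0.001, 1.0, -0.0, 0.001]
force: [-1.1, -0.2, 2.7]
finger_gap: 0.649
gripper_force: 44.0
```

Call:
step_arm(targets="0 0 0 0;0 0 0 0;0 0 0 0;0 0 0 0;0 0 0 0", gripper=0)

```text
t: 22.1
tcp_pos: [0.4504, -0.0682, 0.0243]
tool_rot: [-0.0, 1.0, 0.0, -0.0]
force: [-0.8, -0.5, 0.4]
finger_gap: 1.002
gripper_force: 0.0
```

Call:
step_arm(targets="0 0 -40 0;0 0 -75 0;15 -50 -80 0;35 -100 -80 0;56 -152 -80 0;56 -152 -80 0;56 -152 -80 0;56 -152 -80 0")

```text
t: 22.9
tcp_pos: [0.3941, -0.2193, 0.1042]
tool_rot: [-0.0, 1.0, 0.001, -0.001]
force: [0.3, 0.8, -0.5]
finger_gap: 0.999
gripper_force: 0.0
```

Run:
```python
from h import *
look('green_spacer',(.459,-.222),.010,'w11.png',60)
```

```text
tcp [ 0.3941 -0.2193  0.1042] guess px [279.9 287. ]
net 0.84 [278.  289.8] [48.6 51.3] [ 0.4617 -0.2235  0.01  ]
net 0.82 [113.  158.1] [57.1 63.2] [ 0.352  -0.3429  0.01  ]
net 0.67 [ 30. 328.] [38.4 50.9] [ 0.4993 -0.4385  0.01  ]
hsv 960 [278.4 289.9] [49.  51.9] [ 0.4618 -0.2232  0.01  ]
```

Call:
step_arm(targets="-45 -4 20 0;-68 -4 60 0;-68 -4 92 0;-68 -4 101 0;-68 -4 101 0;-68 -4 101 0")

```text
t: 23.6
tcp_pos: [0.4625, -0.2236, 0.0041]
tool_rot: [-0.001, 1.0, 0.0, 0.0]
force: [0.1, 0.3, -0.3]
finger_gap: 1.001
gripper_force: 0.0
```

Call:
step_arm(targets="0 0 0 0;0 0 0 0;0 0 0 0;0 0 0 0;0 0 0 0;0 0 0 0;0 0 0 0;0 0 0 0", gripper=0.75, squeeze=25)

```text
t: 24.4
tcp_pos: [0.4629, -0.2248, 0.0046]
tool_rot: [-0.0, 1.0, -0.001, 0.001]
force: [-1.1, 0.1, 6.4]
finger_gap: 0.488
gripper_force: 24.5
```

Call:
step_arm(targets="0 0 -40 0;0 0 -85 0;4 45 -95 0;8 90 -95 0;12 135 -95 0;12 156 -95 0;12 156 -95 0;12 156 -95 0")

```text
t: 25.2
tcp_pos: [0.4509, -0.0684, 0.0988]
tool_rot: [-0.001, 1.0, -0.0, 0.001]
force: [0.4, -0.1, -0.1]
finger_gap: 0.484
gripper_force: 25.7
```

Run:
```python
from h import *
s=look('green_spacer',(.4505,-.0685),.107,'w12.png',70)
print(s['finger_gap'],s['gripper_force'])
```

```text
tcp [ 0.4509 -0.0684  0.0988] guess px [283.3 282.4]
net 0.71 [282.4 277.5] [85.2 88.7] [ 0.4479 -0.0689  0.107 ]
hsv 2711 [283.  278.1] [84.4 90.1] [ 0.4482 -0.0686  0.107 ]
0.4839981494352244 25.6838542339392
```

Call:
step_arm(targets="-1 0 15 0;-1 0 30 0;-1 0 45 0;-1 0 54 0;-1 0 58 0;-1 0 58 0;-1 0 58 0")

```text
t: 26.0
tcp_pos: [0.4517, -0.0687, 0.0407]
tool_rot: [-0.0, 1.0, -0.0, 0.0]
force: [0.3, -0.3, -0.2]
finger_gap: 0.484
gripper_force: 25.7
```

Call:
step_arm(targets="0 0 1 0;0 0 2 0;0 0 2 0")

```text
t: 26.3
tcp_pos: [0.4518, -0.0684, 0.0387]
tool_rot: [-0.0, 1.0, -0.0, 0.0]
force: [-0.9, 0.2, 1.0]
finger_gap: 0.49
gripper_force: 25.8
```

Call:
step_arm(targets="0 0 0 0;0 0 0 0;0 0 0 0;0 0 0 0;0 0 0 0", gripper=0)

```text
t: 26.8
tcp_pos: [0.4514, -0.0683, 0.0384]
tool_rot: [-0.0, 1.0, 0.0, -0.0]
force: [0.9, 0.5, 0.3]
finger_gap: 0.999
gripper_force: 0.0
```

Call:
step_arm(targets="0 0 -40 0;0 0 -72 0;-30 -8 -72 0;-63 -17 -67 0;-63 -17 -67 0;-63 -17 -67 0;-63 -17 -67 0")

```text
t: 27.5
tcp_pos: [0.5127, -0.0846, 0.1049]
tool_rot: [-0.0, 1.0, 0.001, -0.001]
force: [-0.2, 0.5, 1.6]
finger_gap: 0.997
gripper_force: 0.0
```

Run:
```python
from h import *
look('black_sprocket',(.5843,-.0862),.009,'w13.png',60)
```

```text
tcp [ 0.5127 -0.0846  0.1049] guess px [281.2 293.1]
net 0.94 [282.6 293. ] [48.2 53.3] [ 0.5842 -0.085   0.009 ]
net 0.49 [308.  133.8] [78.6 83.2] [ 0.4535 -0.0668  0.009 ]
hsv 522 [283.4 290.1] [45.9 53.1] [ 0.5815 -0.0843  0.009 ]
```

View pics/w13.png

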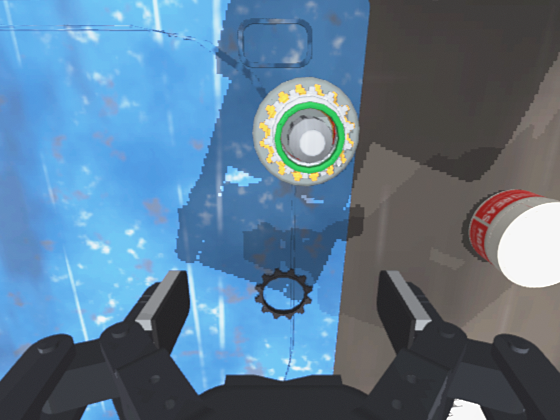

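The stack so far (gold, red, silver, green) is neat at (308,133). The black sprocket is at (283,293).

Call:
step_arm(targets="-45 0 20 0;-72 0 60 0;-72 0 92 0;-72 0 105 0;-72 0 105 0;-72 0 105 0;-72 0 105 0")

```text
t: 28.3
tcp_pos: [0.587, -0.0855, 0.0021]
tool_rot: [-0.0, 1.0, -0.0, 0.001]
force: [-0.1, -0.2, -0.3]
finger_gap: 1.001
gripper_force: 0.0
```

Call:
step_arm(targets="0 0 0 0;0 0 0 0;0 0 0 0;0 0 0 0;0 0 0 0;0 0 0 0;0 0 0 0;0 0 0 0", gripper=0.7, squeeze=40)

```text
t: 29.1
tcp_pos: [0.5869, -0.0854, 0.0021]
tool_rot: [-0.0, 1.0, -0.0, 0.001]
force: [-1.0, -0.2, 8.4]
finger_gap: 0.548
gripper_force: 39.7
```

Call:
step_arm(targets="0 0 -40 0;0 0 -85 0;40 5 -95 0;85 10 -95 0;125 17 -95 0;134 17 -95 0;134 17 -95 0;134 17 -95 0")

```text
t: 29.9
tcp_pos: [0.4546, -0.0692, 0.0958]
tool_rot: [-0.0, 1.0, -0.001, 0.002]
force: [1.3, -0.7, -0.3]
finger_gap: 0.552
gripper_force: 41.2
```

Run:
```python
from h import *
s=look('black_sprocket',(.4505,-.0685),.104,'w14.png',70)
print(s['finger_gap'],s['gripper_force'])
```

```text
tcp [ 0.4546 -0.0692  0.0958] guess px [285.  275.5]
net 0.92 [282.6 276.8] [86.7 97. ] [ 0.4512 -0.0696  0.104 ]
hsv 3345 [284.  284.1] [ 99.1 134.4] [ 0.4551 -0.069   0.104 ]
0.5521630996520313 41.15665465593338
```

Call:
step_arm(targets="1 0 15 0;1 0 30 0;1 0 42 0;1 0 49 0;1 0 49 0;1 0 49 0")

```text
t: 30.6
tcp_pos: [0.4521, -0.0685, 0.0464]
tool_rot: [-0.0, 1.0, -0.0, 0.0]
force: [0.4, 0.9, -0.6]
finger_gap: 0.55
gripper_force: 41.2
```

Call:
step_arm(targets="0 0 1 0;0 0 2 0;0 0 2 0")

```text
t: 30.9
tcp_pos: [0.4516, -0.0684, 0.0447]
tool_rot: [-0.0, 1.0, -0.0, 0.0]
force: [-0.1, 0.1, -0.5]
finger_gap: 0.549
gripper_force: 41.2
```

Call:
step_arm(targets="0 0 1 0;0 0 1 0")

```text
t: 31.1
tcp_pos: [0.4516, -0.0684, 0.0441]
tool_rot: [-0.0, 1.0, -0.0, 0.0]
force: [0.2, 1.0, 6.1]
finger_gap: 0.554
gripper_force: 42.0
```

Call:
step_arm(targets="0 0 0 0;0 0 0 0;0 0 0 0;0 0 0 0;0 0 0 0", gripper=0)

```text
t: 31.6
tcp_pos: [0.4513, -0.0683, 0.0433]
tool_rot: [-0.0, 1.0, 0.0, -0.0]
force: [-0.5, -0.4, -0.6]
finger_gap: 0.996
gripper_force: 0.0
```

Call:
step_arm(targets="0 0 -30 0;0 0 -70 0;-10 -35 -85 0;-20 -80 -85 0;-20 -100 -85 0;-20 -100 -85 0;-20 -100 -85 0")

```text
t: 32.3
tcp_pos: [0.4707, -0.1679, 0.1281]
tool_rot: [0.0, 1.0, 0.001, -0.001]
force: [-0.2, -0.2, 0.2]
finger_gap: 0.999
gripper_force: 0.0
```

Run:
```python
from h import *
w=snap('wrist','w15.png'); t=snap('side','side15.png')
a=topx('wrist',[.451,-.069,.04]); b=topx('side',[.451,-.069,.03])
def crop(im,c,r): 
    x=int(np.clip(c[0],r,560-r));y=int(np.clip(c[1],r,420-r)); return cv2.resize(im[y-r:y+r,x-r:x+r],(390,390),interpolation=cv2.INTER_CUBIC)
cv2.imwrite('pics/fin.png',cv2.cvtColor(np.hstack([crop(w,a,90),crop(t,b,40)]),cv2.COLOR_RGB2BGR))
```

```text
(no output)
```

View pics/fin.png

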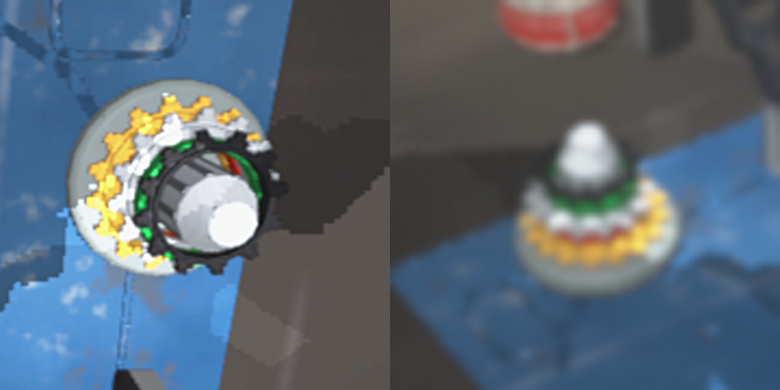

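The crop shows gold, red, silver, green and black stacked flat in that order on the spindle (stack at about (590,200) on the right, (190,190) on the left), with the gripper clear.

```bash
python3 -c "
from station import manip
print(manip.sign_off())"
```

```text
the job is handed in; nothing more can be done
None
```

The five pieces are stacked flat on the spindle in order (gold, red, silver, green, black), confirmed in the last picture; I never moved the tub, dish or socket, and handed the job in at about 32 s of the 102 s.

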